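# Try the lid hinge of the instrument case

### The arm

A 7-joint arm with a two-finger parallel gripper is mounted at the origin on a cart in front of the work surface, level with it; the furniture and walls round the work are solid. World frame = base frame: x ahead of the robot, y to its left, z up, the work surface at z = 0. Lengths are in m, angles in rad, forces in N, time in s.
With the tool pointing down it reaches from about 0.4 to 0.875 m from the base axis. Payload 19.3 kg.
Tool frame: the origin (TCP) lies at the very end of the fingers, on their centre line; the grasp point (between the pads) lies 19 mm behind it; z points along the fingers, y is the direction in which the jaws open and shut (so a half turn about z gives the same grasp; the last joint's range is limited). The gripper opens to 85 mm and grips with 20 to 120 N. Pads are 22 mm wide; open, the fingers measure 114 mm over their backs; the gripper's body (76 mm by 85 mm) begins 54 mm behind the grasp point. The pads swing forward as they close: fully open they stand 13 mm farther back than shut.
Start: joints at [-1.244, 0.521, -0.036, 1.599, 0.021, 1.021, -0.113], TCP at [0.242, 0.576, 0.208] pointing down, gripper open.
Joint ranges: [-2.91, 2.91], [-0.3, 2.13], [-1.5, 1.42], [0.17, 2.43], [-1.26, 4.41], [0.16, 1.93], [-2.52, 2.52]. Speed limits (rad/s): [1.89, 1.89, 2.39, 2.39, 3.01, 3.01, 3.01].

### API

Orientations are given as [roll, pitch, yaw] about the fixed x, y, z axes, in that order (R = Rz(yaw) Ry(pitch) Rx(roll)).
In Python, from workcell import bot gives the robot as it stands.
- The arm moves only by the tool apply_moves, never from a script. Its argument "commands" is a list of rows, each an object with "travel": the shift along the tool's x, y, z in m, a list of three; "twist": the turn, a rotation vector about the tool's x, y, z in degrees, a list of three; "claw": the finger opening in m, from 0 to 0.0854. A call has 1 to 10 rows; each row is the pose to reach, as a shift and turn from the pose commanded when the call began, along the tool's axes at that moment; what a row does not reach only later rows make up. A row lasts 1/10 s, in which the tool goes at most 50 mm and 8.59 degrees, less where a joint would pass 70% of its speed; a pose out of reach is approached as far as the arm can. A call with a gripper value outside its range is refused whole. The fingers move at their own pace and stop on an object; "force" is the grip in N (left out, the last holds). Time passes only in rows, so rows that repeat a pose let the fingers close. It gives the time, the measured TCP pose, the force and the opening at its end, in the units of the state.
- bot.observe(): the state, without advancing time (a new reading comes with each control period).
- bot.grab_frame(name): name is "side" or "top"; returns a dict with "frame" (420x560x3 uint8, blue, green, red), "fx", "fy", "cx", "cy" (pixels), "pose" (4x4, takes a point from camera to world coordinates). Camera axes: x right, y up, looking along -z (the intrinsics and any distortion apply to the point x, -y, -z); pixel columns grow to the right and rows downward; lengths in m; the calibration is good to about 2 mm. A picture is of the moment at which its call begins. There is no depth.
- bot.job_done(): hands the job in, once; it reports no verdict.
The state is a dict: "clock": time; "qpos": joint angles; "qd": joint speeds; "joint_efforts": joint torques, N m; "position": TCP position; "tool_rot": TCP orientation; "force": force on the tool from outside, world axes, zero at the start; "moment": the same for the moment, N m; "grip_width": finger opening in m.
Only numpy, scipy, OpenCV 4.12 (cv2) and the standard library are available. Lean on these libraries where they do the work, as an engineer would, in place of code of your own. Each camera call takes 0.05 s, during which the arm holds its last target.

### The job

One of the two wooden instrument cases has its lid standing half open: try its hinge by swinging that lid up and back as far as it goes, then bring it all the way down until it is fully shut and let go. Move the lid steadily, without flinging or slamming it, and leave the other case, which is shut, closed.

Things in the scene. Friction and masses are not known exactly. Their poses are not given: they have to be found in the camera images.
- case: wooden instrument case whose lid stands half open at the start; fixed to the table; 104 deep (its x) x 190 long (y) x 52 mm high when shut. Origin: centre of its underside; x points from the front (where the lid lifts, towards the robot) to the hinge side, z up. Box walls 34 mm high. The lid is an upside-down tray: shut it covers x -47 to +48, z 35 to 52 mm; top board 4, rims 6 mm thick
- case_lid (a joint): lid angle of that case in rad: 0 shut, 1.26 fully open at its stop (the lid then still leans 18 degrees to the front); 0.6 to 0.9 at the start. Hinge line along the case's y at x = +50, z = 35 mm. Stiff by friction (0.12 N m, 1 to 2 N at the front edge): the lid stays where it is left
- case_lid_front (a point): middle of the front rim of that lid, on its outer face, half-way up the 17 mm rim; moves with the lid, about 97 mm from the hinge line
- spare_case: the second wooden instrument case, alike in every way but with its lid shut; fixed to the table; origin and axes as for the first
- spare_case_lid (a joint): lid angle of the second case, 0 shut; to be left shut

How it is judged:
On the way:
1. the half-open lid has been swung up to its stop (value of joint case_lid above 1.14 rad), for 0.1 s.
At the end, for the whole second after the job is handed in: after being swung up to within 0.12 rad of its stop, the lid of the case is shut (within 0.09 rad, 5 degrees), and the other case is shut (within 0.09 rad) (value of joint each of case_lid, spare_case_lid below 0.09 rad); the robot touches nothing.
It fails at once if the lid is flung open (faster than 4 rad/s) (velocity of joint case_lid above 4 rad/s).
It fails at once if the lid is slammed (faster than 4 rad/s) (velocity of joint case_lid below -4 rad/s).
It fails at once if the lid of the other case is opened (more than 0.2 rad) (value of joint spare_case_lid above 0.2 rad).
It also fails if it takes over 53 s, if anything falls off the work surface, if the arm or the gripper's body presses on something with over 40 N, if the wrist force passes 120 N, or if a joint passes its speed limit or range.

## Working session

There is one attempt and no reset: what is moved stays moved. The work goes in short steps, Python scripts to look and compute and a tool call to move; the robot and the scene stay as the last step left them, time stands still between calls to the robot, and variables do not carry over. Pictures are saved under pics/ and viewed, and the job is handed in when it is done.

Besides the shell and the picture viewer there is one more tool, called after "Call:" in YAML: its name, and indented under it one key for each argument. apply_moves: Moves the arm, as the interface text tells. Its arguments: {"type":"object","properties":{"commands":{"type":"array"},"force":{"type":"number"}},"required":["commands"]}

```bash
mkdir -p pics; ls; python3 - <<'E'
from workcell import bot
import cv2,numpy as np
s=bot.observe(); print(s)
for n in("side","top"):
    g=bot.grab_frame(n); cv2.imwrite(f"pics/{n}0.png",g["frame"])
    print(n,{k:(v if k!="frame" else v.shape) for k,v in g.items()})
E
```

```text
pics
{'clock': 0.0, 'qpos': array([-1.24420068,  0.52203208, -0.03635112,  1.59999998,  0.0211757 ,
        1.02106178, -0.11282598]), 'qd': array([ 0.00116798, -0.0014273 ,  0.00021492,  0.00091966, -0.00062566,
        0.00049559, -0.00245651]), 'joint_efforts': array([-1.43450641e-03, -9.27080297e+01,  1.97911531e+00, -3.69945395e+01,
        1.77473371e-02,  7.89739599e-03,  2.96108090e-05]), 'position': array([0.24141913, 0.57610849, 0.20751708]), 'tool_rot': array([-3.14047601e+00,  4.58191446e-05,  2.74476879e+00]), 'force': array([-0.54213283, -0.66726884, -0.50846111]), 'moment': array([ 0.0128791 , -0.00111418,  0.05468101]), 'grip_width': 0.08564075273681172}
side {'frame': (420, 560, 3), 'fx': 477.4210771383735, 'fy': 477.4210771383735, 'cx': 279.3832078457985, 'cy': 213.3689633436707, 'pose': array([[ 0.90370443,  0.22041267, -0.36706478,  0.18195802],
       [-0.42805653,  0.44655418, -0.78572067, -0.7427112 ],
       [-0.00926848,  0.86718373,  0.49790208,  0.48237819],
       [ 0.        ,  0.        ,  0.        ,  1.        ]])}
top {'frame': (420, 560, 3), 'fx': 511.2488494707687, 'fy': 511.2488494707687, 'cx': 278.3325036806184, 'cy': 211.33746339371552, 'pose': array([[ 0.01205367,  0.99144262, -0.12998552,  0.38491571],
       [-0.99938553,  0.00766609, -0.0342021 , -0.07926832],
       [-0.03291294,  0.13031791,  0.99092582,  1.05298374],
       [ 0.        ,  0.        ,  0.        ,  1.        ]])}
```

View pics/side0.png

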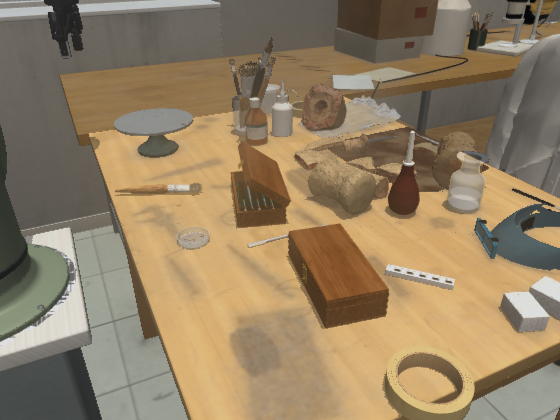

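View pics/top0.png

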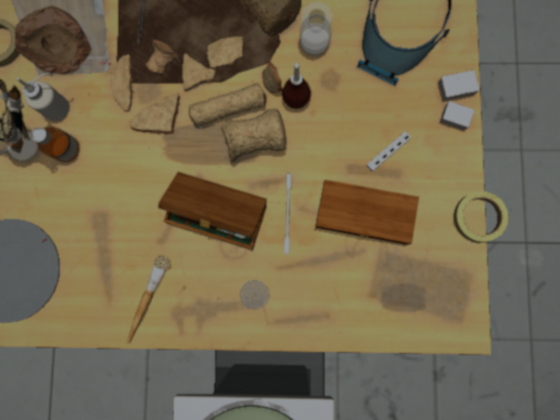

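The half-open case is at the left in top (about px 212,210) and at side (262,190). The shut case is at top (367,212). I'll zoom in on both next.

```bash
python3 - <<'E'
import cv2
a=cv2.imread("pics/top0.png")[155:265,140:290]; cv2.imwrite("pics/tz.png",cv2.resize(a,None,fx=5,fy=5,interpolation=cv2.INTER_CUBIC))
a=cv2.imread("pics/side0.png")[130:240,215:315]; cv2.imwrite("pics/sz.png",cv2.resize(a,None,fx=5,fy=5,interpolation=cv2.INTER_CUBIC))
E
```

```text
(no output)
```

View pics/tz.png

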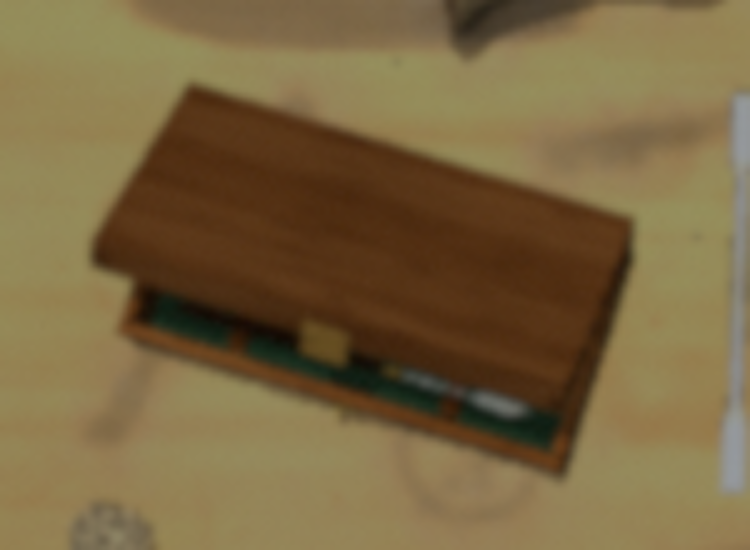

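View pics/sz.png

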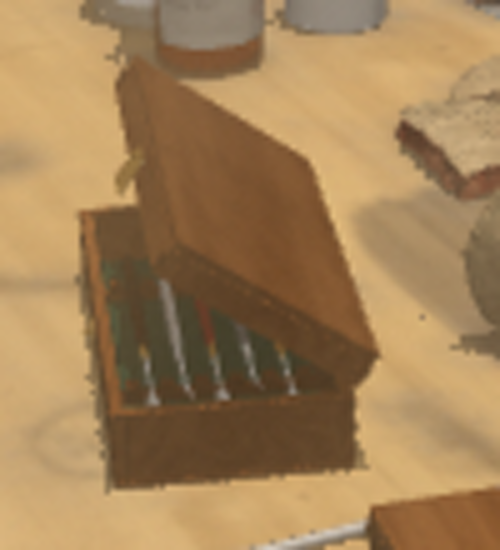

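```bash
cat >h.py <<'E'
import numpy as np
C={"side":(477.4210771383735,279.3832078457985,213.3689633436707,np.array([[0.90370443,0.22041267,-0.36706478,0.18195802],[-0.42805653,0.44655418,-0.78572067,-0.7427112],[-0.00926848,0.86718373,0.49790208,0.48237819]])),
"top":(511.2488494707687,278.3325036806184,211.33746339371552,np.array([[0.01205367,0.99144262,-0.12998552,0.38491571],[-0.99938553,0.00766609,-0.0342021,-0.07926832],[-0.03291294,0.13031791,0.99092582,1.05298374]]))}
def ray(c,u,v):
    f,cx,cy,P=C[c]; d=P[:,:3]@np.array([(u-cx)/f,-(v-cy)/f,-1.]); return P[:,3],d
def onplane(c,u,v,n,p0):
    o,d=ray(c,u,v); return o+d*(np.dot(n,np.asarray(p0)-o)/np.dot(n,d))
def onz(c,u,v,z): return onplane(c,u,v,[0,0,1.],[0,0,z])
def proj(c,p):
    f,cx,cy,P=C[c]; q=P[:,:3].T@(np.asarray(p)-P[:,3]); return cx-f*q[0]/q[2], cy+f*q[1]/q[2]
E
python3 - <<'E'
from h import *
t=lambda x,y:(140+x/5-.4,155+y/5-.4); s=lambda x,y:(215+x/5-.4,130+y/5-.4)
L=onz("top",*t(122,328),.034);R=onz("top",*t(562,470),.034)
print("front top L,R",L,R,np.linalg.norm(L-R))
ya=(L-R)/np.linalg.norm(L-R); xa=np.array([ya[1],-ya[0],0]); print("yaw",np.degrees(np.arctan2(xa[1],xa[0])))
O=(L+R)/2+xa*.052; O[2]=0; print("O",O)
loc=lambda p:np.round(1000*np.array([xa@(p-O),ya@(p-O),p[2]]),1)
for n,p,z in[("near front top",(112,415),.034),("near back bottom",(355,468),0),("near front bottom",(108,488),0),("far front top",(82,212),.034)]:
    print("side",n,loc(onz("side",*s(*p),z)))
for n,p in [("lid front top near",(178,245)),("rim bottom near",(160,272)),("back top near",(378,352)),("back bot near",(357,390))]:
    q=loc(onplane("side",*s(*p),ya,O-.095*ya)); print(n,q,"r",np.hypot(q[0]-50,q[2]-35),"ang",np.degrees(np.arctan2(q[2]-35,50-q[0])))
for n,p in [("lid front top far",(135,60)),("back far",(308,158))]:
    q=loc(onplane("side",*s(*p),ya,O+.095*ya)); print(n,q,"r",np.hypot(q[0]-50,q[2]-35),"ang",np.degrees(np.arctan2(q[2]-35,50-q[0])))
for p in[(192,87),(632,220)]: print("top hinge back",loc(onz("top",*t(*p),.05)))
# spare case: top lid z=.052
for p in[(323,181),(419,194),(412,242),(317,228)]: print("spare",onz("top",*p,.052))
E
```

```text
front top L,R [0.49872233 0.18696074 0.034     ] [0.44317686 0.00757587 0.034     ] 0.1877877245102825
yaw -17.204831441428205
O [0.52062278 0.0818873  0.        ]
side near front top [-52.  -98.6  34. ]
side near back bottom [ 41.5 -95.7   0. ]
side near front bottom [-55.2 -95.6   0. ]
side far front top [-53.3  85.9  34. ]
lid front top near [-23.9 -95.  101.4] r 99.34872923193332 ang 41.94005901441959
rim bottom near [-31.  -95.   90.9] r 98.4165128421039 ang 34.61046733052973
back top near [ 50.6 -95.   50.4] r 15.411683879446787 ang 92.23117460803125
back bot near [ 42.5 -95.   34.5] r 7.516648189186454 ang -3.8140748342903543
lid front top far [-25.8  95.  100.6] r 100.24470060806206 ang 40.87407058655341
back far [49.7 95.  48.8] r 13.803260484392807 ang 88.75463573323167
top hinge back [48.2 95.  50. ]
top hinge back [ 50.3 -90.9  50. ]
spare [ 0.57765848 -0.13272353  0.052     ]
spare [ 0.55274852 -0.32109179  0.052     ]
spare [ 0.45812479 -0.30538087  0.052     ]
spare [ 0.48382815 -0.12104162  0.052     ]
```

```bash
cat >>h.py <<'E'
from scipy.spatial.transform import Rotation as Ro
YAW=np.radians(-17.2); XA=np.array([np.cos(YAW),np.sin(YAW),0]); YA=np.array([-XA[1],XA[0],0]); O=np.array([.5168,.0831,0])
def w(x,y,z): return O+XA*x/1e3+YA*y/1e3+np.array([0,0,z/1e3])
def rot(al):
    a=np.radians(al); tz=np.sin(a)*XA-np.cos(a)*np.array([0,0,1]); tx=-np.cos(a)*XA-np.sin(a)*np.array([0,0,1])
    return Ro.from_matrix(np.c_[tx,np.cross(tz,tx),tz])
def rel(s,x,y,z,al):
    R=Ro.from_euler("xyz",s["tool_rot"]); p=s["position"]
    d=R.inv().apply(w(x,y,z)-p); t=(R.inv()*rot(al)).as_rotvec(degrees=True)
    print("to",(x,y,z,al),"travel",np.round(d,4),"twist",np.round(t,2))
def case(s):
    p=s["position"]-O; R=Ro.from_euler("xyz",s["tool_rot"]).as_matrix(); tz=R[:,2]
    print("t",round(s["clock"],2),"case mm",np.round(1000*np.array([p@XA,p@YA,p[2]]),1),"tilt",round(np.degrees(np.arctan2(tz@XA,-tz[2])),2),"F(xa,ya,z)",np.round([s["force"]@XA,s["force"]@YA,s["force"][2]],2),"grip",round(s["grip_width"],4),"q",np.round(s["qpos"],2))
E
python3 - <<'E'
from h import *
from workcell import bot
s=bot.observe(); case(s); rel(s,-80,-30,170,15); rel(s,-80,-30,170,0)
E
```

```text
t 0.1 case mm [-408.8  389.6  207.6] tilt -0.0 F(xa,ya,z) [ 0.22 -0.78 -0.83] grip 0.0852 q [-1.24  0.52 -0.04  1.6   0.02  1.02 -0.11]
to (-80, -30, 170, 15) travel [-0.3678 -0.3859  0.038 ] twist [ -0.78 -14.99  -5.49]
to (-80, -30, 170, 0) travel [-0.3678 -0.3859  0.038 ] twist [-0.06  0.   -5.53]
```

Call:
apply_moves:
  commands:
    - {"travel":[-0.02,-0.02,0],"twist":[0,0,0],"claw":0}
    - {"travel":[-0.05,-0.05,0],"twist":[0,0,-1],"claw":0}
    - {"travel":[-0.08,-0.085,0],"twist":[0,-2,-2],"claw":0}
    - {"travel":[-0.11,-0.115,0],"twist":[0,-4,-3],"claw":0}
    - {"travel":[-0.14,-0.15,0],"twist":[0,-6,-4],"claw":0}
    - {"travel":[-0.17,-0.18,0],"twist":[0,-8,-5],"claw":0}
    - {"travel":[-0.2,-0.21,0],"twist":[0,-10,-5.5],"claw":0}
    - {"travel":[-0.23,-0.245,0],"twist":[0,-12,-5.5],"claw":0}
    - {"travel":[-0.26,-0.275,0],"twist":[0,-14,-5.5],"claw":0}
    - {"travel":[-0.28,-0.29,0],"twist":[-0.8,-15,-5.5],"claw":0}
  force: 30

```text
clock: 1.1
position: [0.3878, 0.198, 0.208]
tool_rot: [3.141, 0.263, 2.84]
force: [0.5, 0.2, -0.5]
grip_width: -0.0001
```

```bash
python3 - <<'E'
from h import *
from workcell import bot
s=bot.observe(); case(s); rel(s,-80,-30,170,15); rel(s,-54,-30,63,15)
E
```

```text
t 1.1 case mm [-157.2   71.6  208. ] tilt 15.08 F(xa,ya,z) [ 0.4   0.32 -0.53] grip -0.0001 q [-0.93  0.14  0.14  2.22  0.34  0.69  0.23]
to (-80, -30, 170, 15) travel [-0.0648 -0.1016  0.0568] twist [ 0.    0.08 -0.06]
to (-54, -30, 63, 15) travel [-0.062  -0.1016  0.1668] twist [ 0.    0.08 -0.06]
```

Call:
apply_moves:
  commands:
    - {"travel":[-0.015,-0.025,0.012],"twist":[0,0,0],"claw":0}
    - {"travel":[-0.035,-0.055,0.03],"twist":[0,0,0],"claw":0}
    - {"travel":[-0.055,-0.085,0.048],"twist":[0,0,0],"claw":0}
    - {"travel":[-0.065,-0.1,0.057],"twist":[0,0,0],"claw":0}
    - {"travel":[-0.065,-0.102,0.057],"twist":[0,0,0],"claw":0}
    - {"travel":[-0.065,-0.102,0.057],"twist":[0,0,0],"claw":0}

```text
clock: 1.7
position: [0.4315, 0.0802, 0.1697]
tool_rot: [3.141, 0.262, 2.84]
force: [-0.4, 0.1, 0.5]
grip_width: 0.0001
```

```bash
cat >look.py <<'E'
import sys,cv2
from h import *
from workcell import bot
n=sys.argv[1]
s=bot.grab_frame("side")["frame"]; t=bot.grab_frame("top")["frame"]
cv2.imwrite(f"pics/{n}.png",np.hstack([cv2.resize(s[60:250,190:340],None,fx=3,fy=3,interpolation=2)[:480,:400],cv2.resize(t[130:280,140:290],None,fx=2.6,fy=2.6)[:390].copy() if 0 else cv2.copyMakeBorder(cv2.resize(t[130:280,140:290],(390,390)),0,90,0,0,0)]))
o=bot.observe(); case(o)
E
python3 look.py a1; python3 - <<'E'
from h import *
from workcell import bot
s=bot.observe(); rel(s,-54,-30,63,15); rel(s,-35,-30,68,15)
print("tcp px",proj("side",s["position"]),proj("top",s["position"]))
E
```

```text
t 1.8 case mm [-80.9 -26.9 170. ] tilt 15.02 F(xa,ya,z) [-0.41  0.32 -0.64] grip 0.0001 q [-0.67  0.19  0.23  2.3   0.29  0.48  0.58]
to (-54, -30, 63, 15) travel [ 0.0018 -0.0033  0.1103] twist [0.11 0.02 0.04]
to (-35, -30, 68, 15) travel [-0.0179 -0.0033  0.1104] twist [0.11 0.02 0.04]
tcp px (np.float64(213.08475174746013), np.float64(132.20185758230159)) (np.float64(202.8627746633661), np.float64(250.2945753349856))
```

View pics/a1.png

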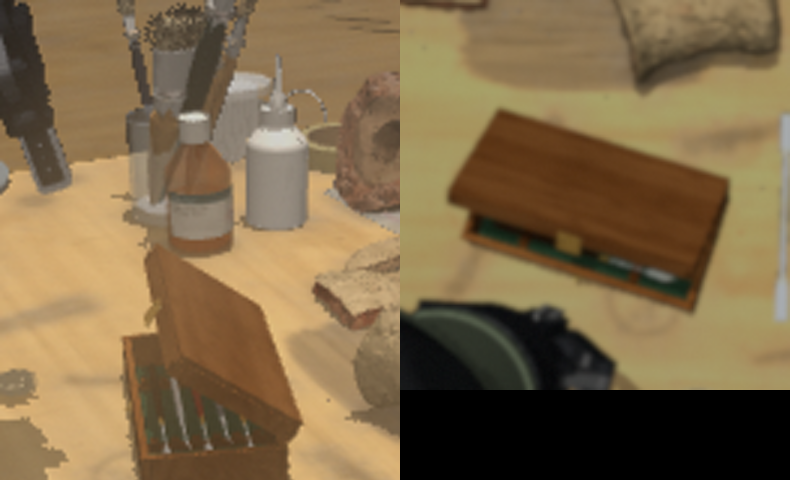

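```bash
python3 - <<'E'
from h import *
from workcell import bot
import cv2
f=bot.grab_frame("side")["frame"]; s=bot.observe(); case(s)
a=cv2.resize(f[50:160,150:270],None,fx=5,fy=5,interpolation=2)
p=proj("side",s["position"]); cv2.circle(a,(int((p[0]-150)*5),int((p[1]-50)*5)),4,(0,0,255),-1)
cv2.imwrite("pics/a2.png",a)
E
```

```text
t 1.85 case mm [-80.9 -26.7 170. ] tilt 15.03 F(xa,ya,z) [-0.3   0.93  0.03] grip -0.0002 q [-0.67  0.19  0.23  2.3   0.29  0.48  0.58]
```

View pics/a2.png

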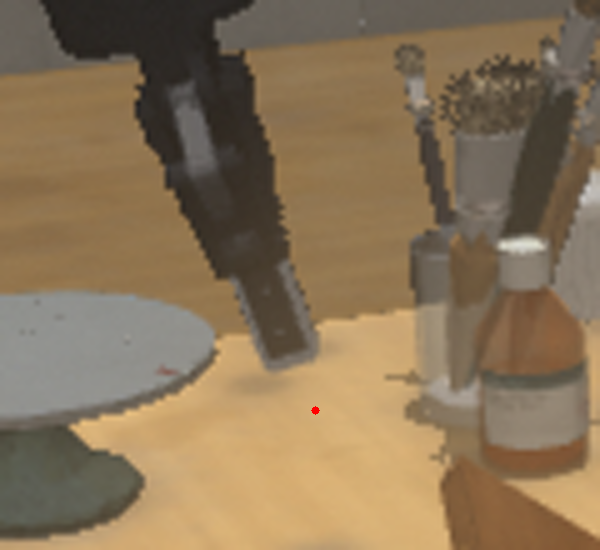

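The visible fingertip sits about 10 px short of the projected TCP, roughly 20 mm along the tool axis. I'll insert a little deeper and look again before touching anything.

Call:
apply_moves:
  commands:
    - {"travel":[0,-0.001,0.015],"twist":[0,0,0],"claw":0}
    - {"travel":[0,-0.002,0.04],"twist":[0,0,0],"claw":0}
    - {"travel":[0,-0.003,0.07],"twist":[0,0,0],"claw":0}
    - {"travel":[0,-0.003,0.095],"twist":[0,0,0],"claw":0}
    - {"travel":[0,-0.003,0.11],"twist":[0,0,0],"claw":0}
    - {"travel":[0,-0.003,0.118],"twist":[0,0,0],"claw":0}
    - {"travel":[0,-0.003,0.118],"twist":[0,0,0],"claw":0}

```text
clock: 2.55
position: [0.46, 0.0693, 0.0551]
tool_rot: [3.141, 0.261, 2.843]
force: [-0.9, -0.7, 0.9]
grip_width: -0.0002
```

```bash
cat >look.py <<'E'
import sys,cv2
from h import *
from workcell import bot
n=sys.argv[1]
f=bot.grab_frame("side")["frame"]; s=bot.observe(); case(s)
a=cv2.resize(f[120:240,200:340],None,fx=5,fy=5,interpolation=2)
p=proj("side",s["position"]); cv2.circle(a,(int((p[0]-200)*5),int((p[1]-120)*5)),4,(0,0,255),-1)
cv2.imwrite(f"pics/{n}.png",a)
E
python3 look.py a3
```

```text
t 2.6 case mm [-50.2 -30.2  55.6] tilt 14.97 F(xa,ya,z) [0.33 0.31 0.34] grip 0.0001 q [-0.5   0.48  0.12  2.34  0.71  0.17  0.18]
```

View pics/a3.png

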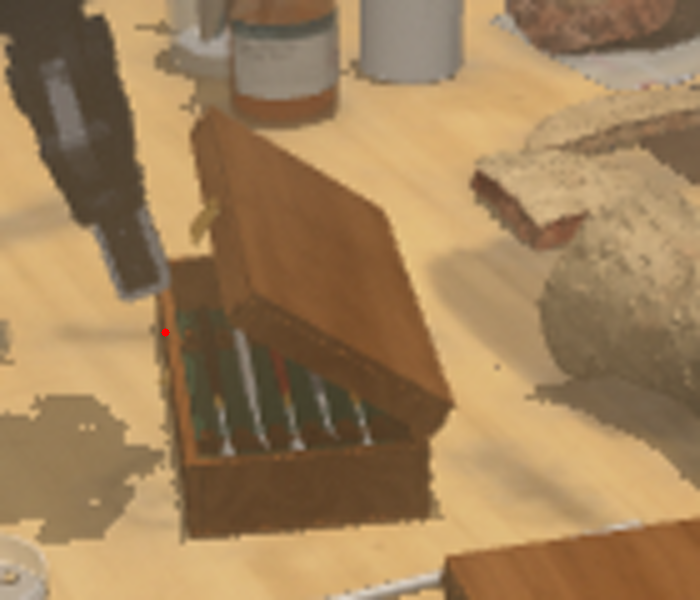

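The tip is at about px (229,178), in front of and below the lid rim, and q6 is close to its limit. I'll lessen the tilt as I go forward under the rim.

```bash
python3 - <<'E'
from h import *
from workcell import bot
s=bot.observe(); 
for a in[(-40,-30,46,9),(-33,-30,47,8),(-22,-30,60,7),(-9,-30,71,5)]: rel(s,*a)
E
```

```text
to (-40, -30, 46, 9) travel [-0.0074  0.0001  0.012 ] twist [0.09 5.97 0.03]
to (-33, -30, 47, 8) travel [-0.0144  0.0001  0.0128] twist [0.09 6.97 0.03]
to (-22, -30, 60, 7) travel [-0.0284  0.0002  0.0031] twist [0.09 7.97 0.03]
to (-9, -30, 71, 5) travel [-0.0438  0.0002 -0.0042] twist [0.09 9.97 0.04]
```

Call:
apply_moves:
  commands:
    - {"travel":[-0.002,0,0.003],"twist":[0,1.5,0],"claw":0}
    - {"travel":[-0.004,0,0.006],"twist":[0,3,0],"claw":0}
    - {"travel":[-0.006,0,0.009],"twist":[0,4.5,0],"claw":0}
    - {"travel":[-0.008,0,0.012],"twist":[0,6,0],"claw":0}
    - {"travel":[-0.011,0,0.0125],"twist":[0,6.5,0],"claw":0}
    - {"travel":[-0.014,0,0.013],"twist":[0,7,0],"claw":0}
    - {"travel":[-0.014,0,0.013],"twist":[0,7,0],"claw":0}

```text
clock: 3.3
position: [0.476, 0.064, 0.0471]
tool_rot: [3.14, 0.139, 2.842]
force: [-2.5, 1.4, 1.1]
grip_width: 0.0001
```

```bash
python3 look.py a4;python3 - <<'E'
from h import *
from workcell import bot
s=bot.observe(); 
for a in[(-22,-30,60,7),(-9,-30,71,5),(5,-30,79,4)]: rel(s,*a)
E
```

```text
t 3.35 case mm [-33.4 -30.3  47.1] tilt 8.0 F(xa,ya,z) [-1.53 -0.19  1.12] grip 0.0 q [-0.16  0.52 -0.2   2.2   0.54  0.36  0.45]
to (-22, -30, 60, 7) travel [-0.0131  0.0003 -0.0112] twist [0.09 1.   0.01]
to (-9, -30, 71, 5) travel [-0.0275  0.0003 -0.0203] twist [0.09 3.   0.02]
to (5, -30, 79, 4) travel [-0.0424  0.0003 -0.0262] twist [0.09 4.   0.02]
```

View pics/a4.png

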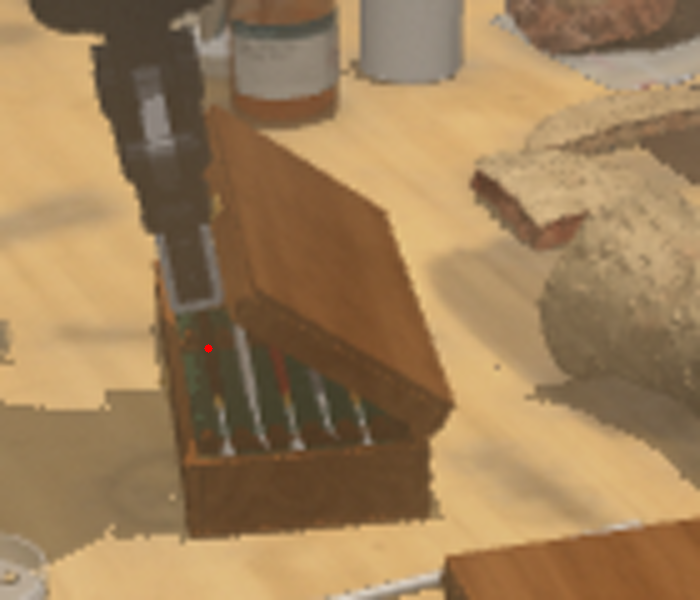

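Call:
apply_moves:
  commands:
    - {"travel":[-0.002,0,-0.001],"twist":[0,0,0],"claw":0}
    - {"travel":[-0.005,0,-0.003],"twist":[0,0,0],"claw":0}
    - {"travel":[-0.008,0,-0.006],"twist":[0,0.5,0],"claw":0}
    - {"travel":[-0.011,0,-0.008],"twist":[0,0.5,0],"claw":0}
    - {"travel":[-0.014,0,-0.01],"twist":[0,1,0],"claw":0}
    - {"travel":[-0.017,0,-0.012],"twist":[0,1.5,0],"claw":0}
    - {"travel":[-0.02,0,-0.014],"twist":[0,2,0],"claw":0}
    - {"travel":[-0.024,0,-0.016],"twist":[0,2.5,0],"claw":0}
    - {"travel":[-0.028,0,-0.018],"twist":[0,3,0],"claw":0}
    - {"travel":[-0.028,0,-0.018],"twist":[0,3,0],"claw":0}

```text
clock: 4.35
position: [0.5013, 0.0559, 0.0689]
tool_rot: [3.14, 0.088, 2.84]
force: [0.7, -0.8, -0.2]
grip_width: -0.0002
```

```bash
python3 look.py a5;python3 - <<'E'
from h import *
from workcell import bot
s=bot.observe(); 
for a in[(5,-30,77,4),(17,-30,82,4),(20,-30,82,4)]: rel(s,*a)
E
```

```text
t 4.4 case mm [ -7.2 -30.7  68.7] tilt 5.04 F(xa,ya,z) [ 0.5  -0.19 -0.51] grip -0.0 q [-0.01  0.53 -0.32  2.09  0.43  0.51  0.61]
to (5, -30, 77, 4) travel [-0.0129  0.0008 -0.0072] twist [ 0.09  1.04 -0.05]
to (17, -30, 82, 4) travel [-0.0253  0.0008 -0.0112] twist [ 0.09  1.04 -0.05]
to (20, -30, 82, 4) travel [-0.0283  0.0008 -0.0109] twist [ 0.09  1.04 -0.05]
```

View pics/a5.png

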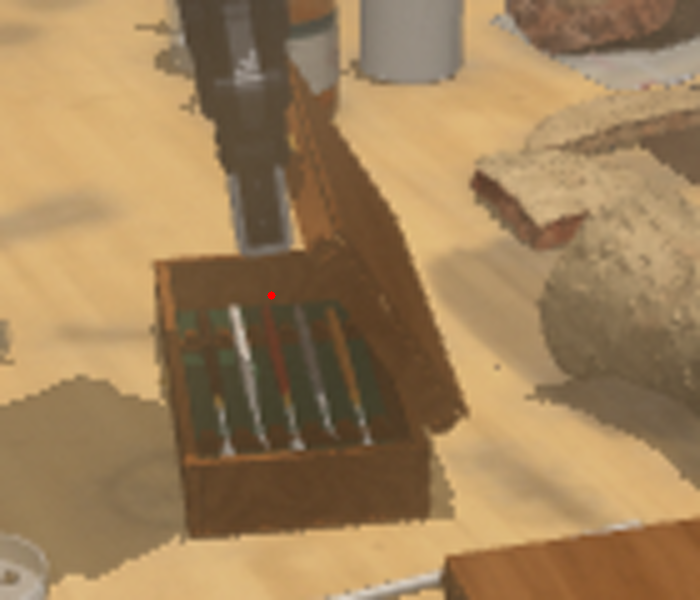

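The lid has swung to about 55–60° (front-top corner about px (258,133)). I'll keep pushing to the stop.

Call:
apply_moves:
  commands:
    - {"travel":[-0.003,0,-0.001],"twist":[0,0,0],"claw":0}
    - {"travel":[-0.006,0,-0.003],"twist":[0,0,0],"claw":0}
    - {"travel":[-0.009,0,-0.005],"twist":[0,0,0],"claw":0}
    - {"travel":[-0.012,0,-0.007],"twist":[0,0,0],"claw":0}
    - {"travel":[-0.015,0,-0.008],"twist":[0,0,0],"claw":0}
    - {"travel":[-0.018,0,-0.009],"twist":[0,0,0],"claw":0}
    - {"travel":[-0.021,0,-0.01],"twist":[0,0,0],"claw":0}
    - {"travel":[-0.023,0,-0.01],"twist":[0,0,0],"claw":0}

```text
clock: 5.2
position: [0.5199, 0.05, 0.0801]
tool_rot: [3.141, 0.085, 2.842]
force: [-17.9, 7.7, 6.2]
grip_width: 0.0003
```

```bash
python3 look.py a6
```

```text
t 5.25 case mm [ 12.5 -30.7  80.1] tilt 4.83 F(xa,ya,z) [-14.9    0.96   5.32] grip -0.0003 q [ 0.02  0.53 -0.34  2.03  0.4   0.57  0.66]
```

View pics/a6.png

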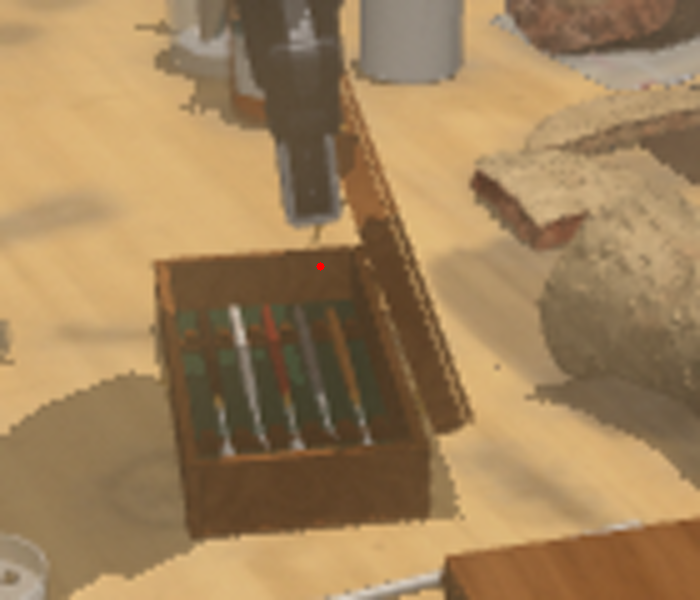

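Call:
apply_moves:
  commands:
    - {"travel":[0,0,0],"twist":[0,0,0],"claw":0}
    - {"travel":[0,0,0],"twist":[0,0,0],"claw":0}
    - {"travel":[0,0,0],"twist":[0,0,0],"claw":0}
    - {"travel":[0.005,0,-0.003],"twist":[0,0,0],"claw":0}
    - {"travel":[0.015,0,-0.01],"twist":[0,0,0],"claw":0}
    - {"travel":[0.035,0,-0.02],"twist":[0,0,0],"claw":0}
    - {"travel":[0.06,0,-0.035],"twist":[0,0,0],"claw":0}
    - {"travel":[0.08,0,-0.06],"twist":[0,0,0],"claw":0}
    - {"travel":[0.085,0,-0.1],"twist":[0,0,0],"claw":0}
    - {"travel":[0.085,0,-0.14],"twist":[0,0,0],"claw":0}

```text
clock: 6.25
position: [0.4269, 0.0787, 0.2142]
tool_rot: [3.141, 0.087, 2.843]
force: [0.9, -0.5, -0.9]
grip_width: 0.0
```

```bash
python3 look.py a7
```

```text
t 6.3 case mm [-82.5 -29.2 219.9] tilt 5.36 F(xa,ya,z) [ 2.81  3.32 10.29] grip -0.0001 q [ 0.05  0.18 -0.47  2.1   0.19  0.81  0.74]
```

View pics/a7.png

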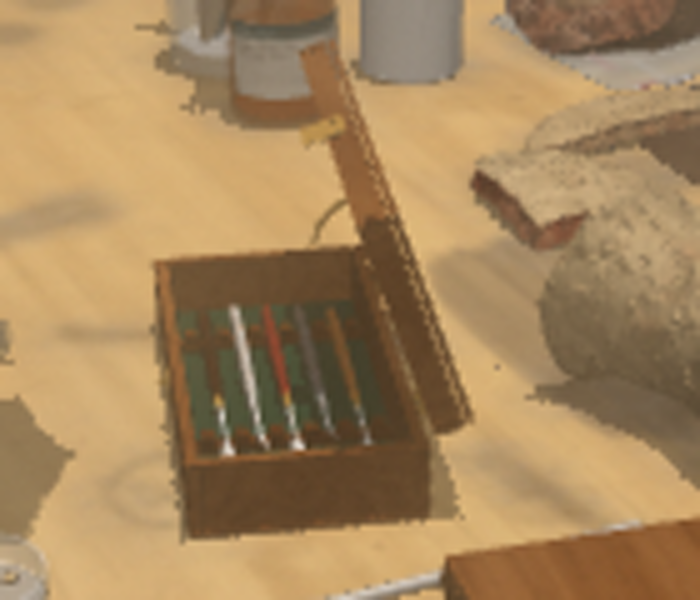

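```bash
python3 - <<'E'
from h import *
from workcell import bot
H=w(50,0,35)
for n,p,y in [("near front top",(385,217),-95),("near front rim",(357,222),-95),("near back top",(470,415),-95),("near back bot",(432,432),-95),("far front top",(337,43),95),("far rim",(303,52),95)]:
    q=onplane("side",200+p[0]/5-.4,120+p[1]/5-.4,YA,w(0,y,0)); d=q-O; x,z=1e3*(d@XA),1e3*d[2]
    print(n,round(x,1),round(z,1),"r",np.hypot(x-50,z-35),"ang",np.degrees(np.arctan2(z-35,50-x)))
s=bot.observe()
for a in[(-40,-30,240,0),(90,-30,240,0),(90,-30,110,0)]: rel(s,*a)
E
```

```text
near front top 29.4 129.0 r 96.25735255429872 ang 77.63616674478872
near front rim 19.1 127.8 r 97.80057746934314 ang 71.57231403111611
near back top 61.3 44.2 r 14.517393459912277 ang 140.85906129780926
near back bot 46.5 38.0 r 4.61574502951729 ang 40.61562288148096
far front top 34.6 127.7 r 94.00861429917376 ang 80.57034394994834
far rim 19.7 124.6 r 94.54378904718546 ang 71.30538715818318
to (-40, -30, 240, 0) travel [-0.0442 -0.0008 -0.0161] twist [0.26 5.36 0.09]
to (90, -30, 240, 0) travel [-0.1737 -0.001  -0.0039] twist [0.26 5.36 0.09]
to (90, -30, 110, 0) travel [-0.1615 -0.0016  0.1255] twist [0.26 5.36 0.09]
```

The lid measures about 71.5° (1.25 rad), so it is at its stop, which agrees with the 15–19 N push. Next I go over and behind it.

Call:
apply_moves:
  commands:
    - {"travel":[-0.01,0,-0.01],"twist":[0,1,0],"claw":0}
    - {"travel":[-0.03,0,-0.014],"twist":[0,2,0],"claw":0}
    - {"travel":[-0.06,0.001,-0.014],"twist":[0,3,0],"claw":0}
    - {"travel":[-0.09,0.003,-0.012],"twist":[0,4,0],"claw":0}
    - {"travel":[-0.12,0.006,-0.009],"twist":[0,5,0],"claw":0}
    - {"travel":[-0.15,0.01,-0.006],"twist":[0,5.4,0],"claw":0}
    - {"travel":[-0.17,0.012,-0.004],"twist":[0,5.4,0],"claw":0}
    - {"travel":[-0.179,0.014,-0.004],"twist":[0,5.4,0],"claw":0}
    - {"travel":[-0.179,0.014,-0.004],"twist":[0,5.4,0],"claw":0}

```text
clock: 7.2
position: [0.603, 0.0391, 0.2323]
tool_rot: [3.14, -0.007, 2.841]
force: [-0.8, 0.8, 0.2]
grip_width: -0.0003
```

```bash
python3 look.py a8; python3 - <<'E'
from h import *
from workcell import bot
s=bot.observe()
for a in[(95,-15,90,0),(65,-15,85,0)]: rel(s,*a)
E
```

```text
t 7.25 case mm [ 94.5 -16.6 232.4] tilt -0.39 F(xa,ya,z) [-0.13  0.55 -0.07] grip 0.0 q [ 0.11  0.49 -0.39  1.61  0.2   1.09  0.94]
to (95, -15, 90, 0) travel [-0.0015  0.0014  0.1423] twist [ 0.08 -0.39  0.02]
to (65, -15, 85, 0) travel [0.0285 0.0014 0.1476] twist [ 0.08 -0.39  0.02]
```

View pics/a8.png

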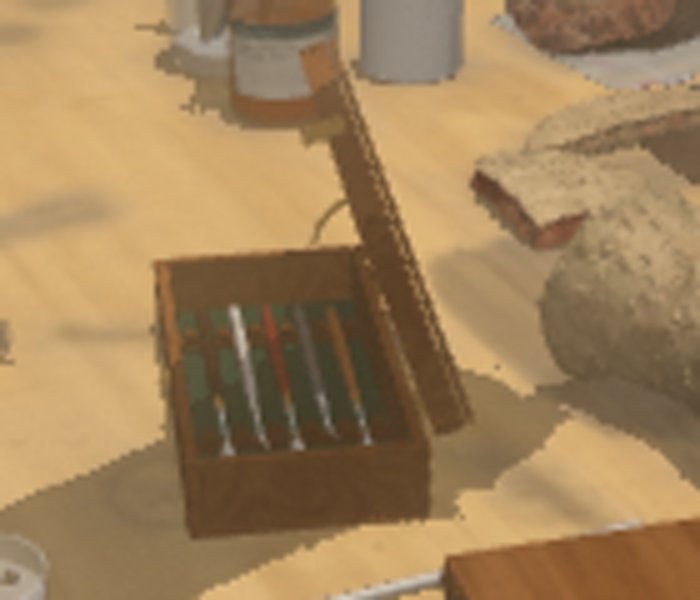

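Call:
apply_moves:
  commands:
    - {"travel":[0,0,0.01],"twist":[0,0,0],"claw":0}
    - {"travel":[0,0,0.03],"twist":[0,0,0],"claw":0}
    - {"travel":[0,0,0.06],"twist":[0,0,0],"claw":0}
    - {"travel":[0,0,0.09],"twist":[0,0,0],"claw":0}
    - {"travel":[0,0,0.115],"twist":[0,0,0],"claw":0}
    - {"travel":[0,0,0.135],"twist":[0,0,0],"claw":0}
    - {"travel":[0,0,0.142],"twist":[0,0,0],"claw":0}
    - {"travel":[0,0,0.142],"twist":[0,0,0],"claw":0}

```text
clock: 8.05
position: [0.601, 0.0395, 0.0897]
tool_rot: [3.141, -0.008, 2.842]
force: [0.8, 0.1, 0.4]
grip_width: -0.0005
```

```bash
python3 look.py a9; python3 - <<'E'
from h import *
from workcell import bot
s=bot.observe()
for a in[(62,-15,88,0),(50,-15,85,0)]: rel(s,*a)
E
```

```text
t 8.1 case mm [ 94.  -16.5  90.6] tilt -0.38 F(xa,ya,z) [-0.04 -0.46  0.98] grip 0.0005 q [ 0.08  0.65 -0.35  1.74  0.29  0.81  0.86]
to (62, -15, 88, 0) travel [0.0319 0.0015 0.0029] twist [ 0.08 -0.38  0.02]
to (50, -15, 85, 0) travel [0.0439 0.0015 0.0059] twist [ 0.08 -0.38  0.02]
```

View pics/a9.png

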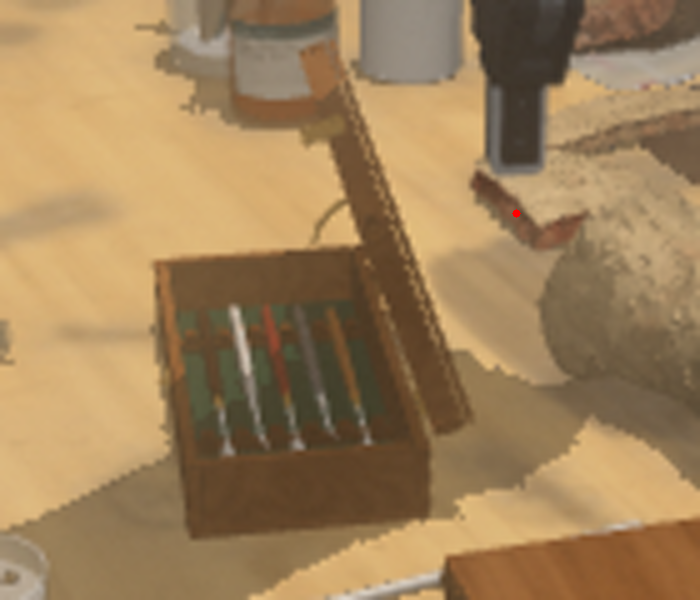

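Call:
apply_moves:
  commands:
    - {"travel":[0.006,0,-0.001],"twist":[0,0,0],"claw":0}
    - {"travel":[0.015,0,-0.002],"twist":[0,0,0],"claw":0}
    - {"travel":[0.024,0,-0.003],"twist":[0,0,0],"claw":0}
    - {"travel":[0.031,0,-0.003],"twist":[0,0,0],"claw":0}
    - {"travel":[0.036,0,-0.003],"twist":[0,0,0],"claw":0}
    - {"travel":[0.041,0,-0.003],"twist":[0,0,0],"claw":0}
    - {"travel":[0.045,0,-0.002],"twist":[0,0,0],"claw":0}
    - {"travel":[0.049,0,-0.001],"twist":[0,0,0],"claw":0}
    - {"travel":[0.053,0,-0.0005],"twist":[0,0,0],"claw":0}
    - {"travel":[0.056,0,0],"twist":[0,0,0],"claw":0}

```text
clock: 9.1
position: [0.5482, 0.0559, 0.0905]
tool_rot: [3.14, -0.007, 2.841]
force: [2.1, -0.9, -1.1]
grip_width: -0.0003
```

```bash
python3 look.py b1
```

```text
t 9.15 case mm [ 37.6 -16.7  90.4] tilt -0.4 F(xa,ya,z) [ 1.31 -0.19 -1.22] grip -0.0005 q [ 0.05  0.58 -0.36  1.88  0.29  0.73  0.81]
```

View pics/b1.png

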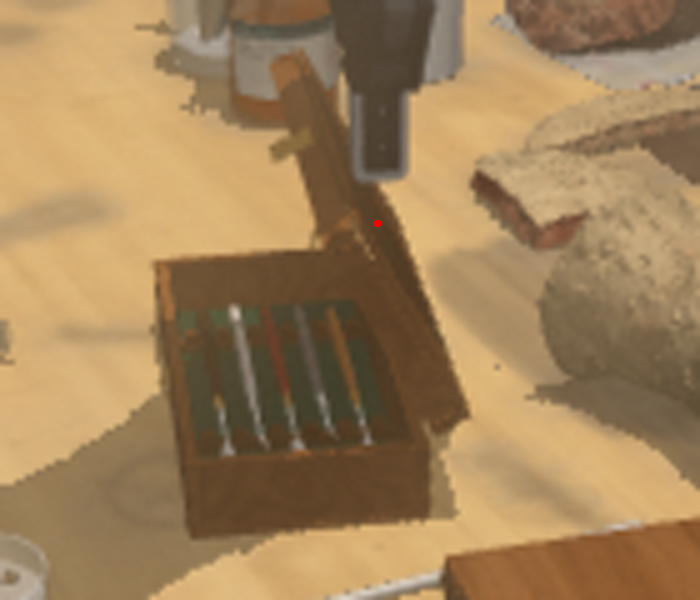

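The lid is following the fingertip, now at about 60°. I'll continue down the arc.

Call:
apply_moves:
  commands:
    - {"travel":[0.003,0,0.001],"twist":[0,0,0],"claw":0}
    - {"travel":[0.006,0,0.002],"twist":[0,0,0],"claw":0}
    - {"travel":[0.009,0,0.004],"twist":[0,0,0],"claw":0}
    - {"travel":[0.012,0,0.005],"twist":[0,0,0],"claw":0}
    - {"travel":[0.015,0,0.007],"twist":[0,0,0],"claw":0}
    - {"travel":[0.018,0,0.008],"twist":[0,0,0],"claw":0}
    - {"travel":[0.021,0,0.01],"twist":[0,0,0],"claw":0}
    - {"travel":[0.0235,0,0.012],"twist":[0,0,0],"claw":0}
    - {"travel":[0.026,0,0.014],"twist":[0,0,0],"claw":0}
    - {"travel":[0.0285,0,0.0165],"twist":[0,0,0],"claw":0}

```text
clock: 10.15
position: [0.5209, 0.0645, 0.0742]
tool_rot: [3.14, -0.007, 2.841]
force: [0.8, -0.2, 1.8]
grip_width: 0.0001
```

```bash
python3 look.py b2
```

```text
t 10.2 case mm [  8.9 -16.6  73.8] tilt -0.42 F(xa,ya,z) [-0.37  1.41  1.08] grip 0.0001 q [ 0.03  0.58 -0.35  1.96  0.3   0.66  0.76]
```

View pics/b2.png

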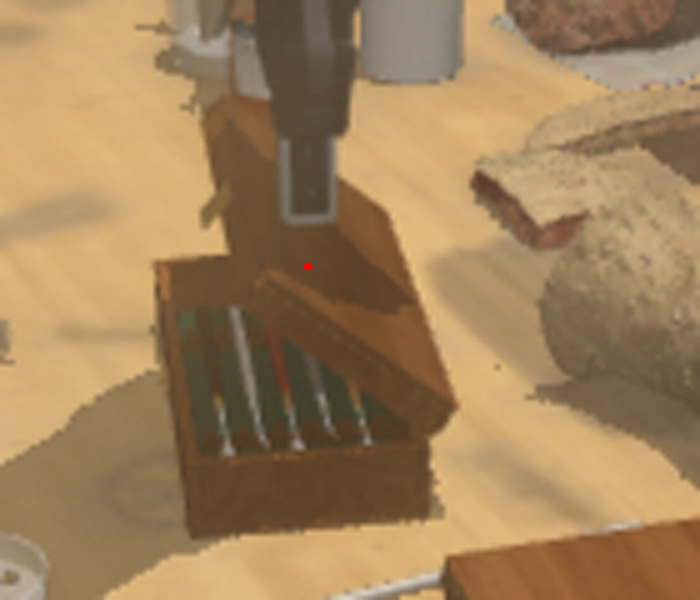

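Call:
apply_moves:
  commands:
    - {"travel":[0.002,0,0.002],"twist":[0,0,0],"claw":0}
    - {"travel":[0.0045,0,0.005],"twist":[0,0,0],"claw":0}
    - {"travel":[0.007,0,0.0075],"twist":[0,0,0],"claw":0}
    - {"travel":[0.009,0,0.01],"twist":[0,0,0],"claw":0}
    - {"travel":[0.011,0,0.0125],"twist":[0,0,0],"claw":0}
    - {"travel":[0.013,0,0.015],"twist":[0,0,0],"claw":0}
    - {"travel":[0.0145,0,0.018],"twist":[0,0,0],"claw":0}
    - {"travel":[0.016,0,0.021],"twist":[0,0,0],"claw":0}
    - {"travel":[0.0175,0,0.024],"twist":[0,0,0],"claw":0}
    - {"travel":[0.019,0,0.027],"twist":[0,0,0],"claw":0}

```text
clock: 11.2
position: [0.5026, 0.0701, 0.0471]
tool_rot: [3.14, -0.007, 2.841]
force: [-0.1, -0.1, 1.8]
grip_width: 0.0001
```

```bash
python3 look.py b3
```

```text
t 11.25 case mm [-10.1 -16.6  46.8] tilt -0.42 F(xa,ya,z) [0.12 0.42 0.05] grip -0.0 q [-0.01  0.6  -0.33  2.01  0.33  0.58  0.71]
```

View pics/b3.png

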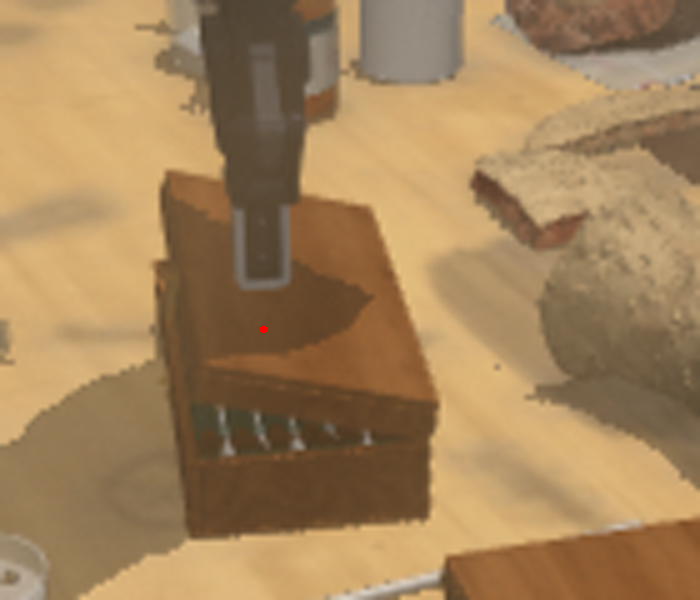

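Call:
apply_moves:
  commands:
    - {"travel":[0.0005,0,0.002],"twist":[0,0,0],"claw":0}
    - {"travel":[0.001,0,0.004],"twist":[0,0,0],"claw":0}
    - {"travel":[0.002,0,0.006],"twist":[0,0,0],"claw":0}
    - {"travel":[0.002,0,0.008],"twist":[0,0,0],"claw":0}
    - {"travel":[0.003,0,0.01],"twist":[0,0,0],"claw":0}
    - {"travel":[0.003,0,0.0115],"twist":[0,0,0],"claw":0}
    - {"travel":[0.003,0,0.013],"twist":[0,0,0],"claw":0}

```text
clock: 11.95
position: [0.4998, 0.071, 0.0343]
tool_rot: [3.14, -0.007, 2.842]
force: [-0.6, 0.3, 1.4]
grip_width: 0.0
```

```bash
python3 look.py b4
```

```text
t 12.0 case mm [-12.7 -16.6  34.2] tilt -0.4 F(xa,ya,z) [-0.8   0.05  1.29] grip -0.0004 q [-0.02  0.62 -0.32  2.02  0.34  0.55  0.7 ]
```

View pics/b4.png

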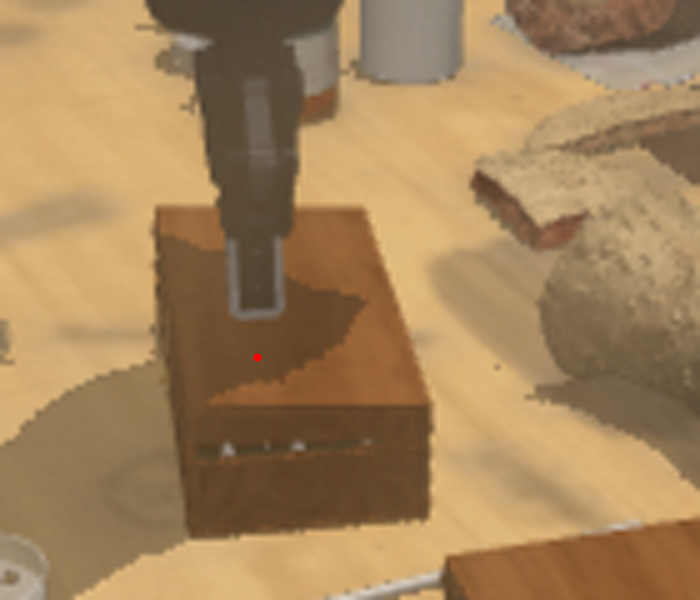

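A thin gap remains at the front. I'll press in small steps until the force rises.

Call:
apply_moves:
  commands:
    - {"travel":[0,0,0.001],"twist":[0,0,0],"claw":0}
    - {"travel":[0,0,0.002],"twist":[0,0,0],"claw":0}
    - {"travel":[0,0,0.003],"twist":[0,0,0],"claw":0}
    - {"travel":[0,0,0.004],"twist":[0,0,0],"claw":0}
    - {"travel":[0,0,0.004],"twist":[0,0,0],"claw":0}

```text
clock: 12.5
position: [0.4998, 0.071, 0.0303]
tool_rot: [3.14, -0.007, 2.841]
force: [-1.1, -0.3, 0.4]
grip_width: -0.0004
```

```bash
python3 look.py b5
```

```text
t 12.55 case mm [-12.6 -16.6  30.4] tilt -0.38 F(xa,ya,z) [ 0.17 -0.02  0.8 ] grip -0.0001 q [-0.02  0.63 -0.31  2.03  0.35  0.54  0.69]
```

View pics/b5.png

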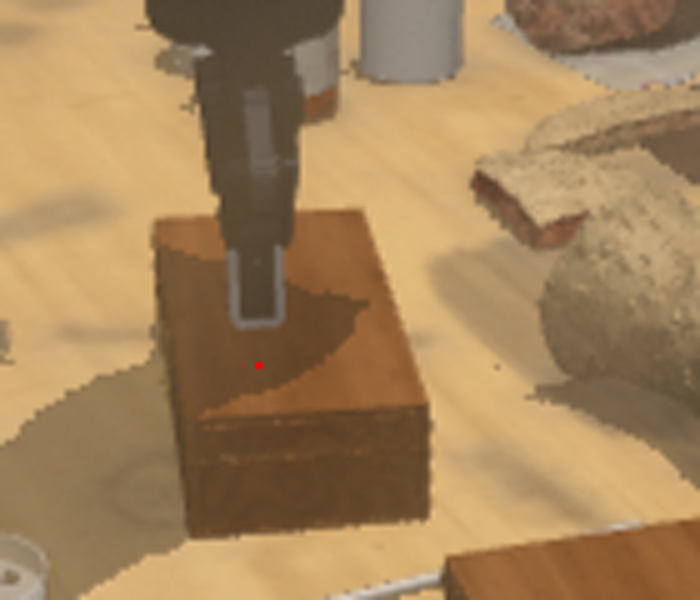

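Nearly shut. Pressing a few more small steps.

Call:
apply_moves:
  commands:
    - {"travel":[0,0,0.0005],"twist":[0,0,0],"claw":0}
    - {"travel":[0,0,0.001],"twist":[0,0,0],"claw":0}
    - {"travel":[0,0,0.0015],"twist":[0,0,0],"claw":0}
    - {"travel":[0,0,0.002],"twist":[0,0,0],"claw":0}
    - {"travel":[0,0,0.002],"twist":[0,0,0],"claw":0}

```text
clock: 13.05
position: [0.4998, 0.071, 0.0288]
tool_rot: [3.14, -0.007, 2.841]
force: [-4.2, -0.2, 11.4]
grip_width: -0.0
```

Contact force has risen to 11 N, so the lid is seated. Now I'll lift straight off.

Call:
apply_moves:
  commands:
    - {"travel":[0,0,0],"twist":[0,0,0],"claw":0}
    - {"travel":[0,0,-0.002],"twist":[0,0,0],"claw":0}
    - {"travel":[0,0,-0.008],"twist":[0,0,0],"claw":0}
    - {"travel":[0,0,-0.025],"twist":[0,0,0],"claw":0}
    - {"travel":[0,0,-0.05],"twist":[0,0,0],"claw":0}
    - {"travel":[0,0,-0.08],"twist":[0,0,0],"claw":0}
    - {"travel":[0,0,-0.11],"twist":[0,0,0],"claw":0}
    - {"travel":[0,0,-0.13],"twist":[0,0,0],"claw":0}
    - {"travel":[0,0,-0.14],"twist":[0,0,0],"claw":0}
    - {"travel":[0,0,-0.14],"twist":[0,0,0],"claw":0}

```text
clock: 14.05
position: [0.5012, 0.0705, 0.1694]
tool_rot: [3.14, -0.005, 2.841]
force: [0.4, 0.3, -0.7]
grip_width: -0.0
```

```bash
python3 look.py b6; python3 - <<'E'
from workcell import bot
import cv2
cv2.imwrite("pics/side9.png",bot.grab_frame("side")["frame"])
E
```

```text
t 14.1 case mm [-11.6 -16.9 168.3] tilt -0.36 F(xa,ya,z) [ 0.1   0.22 -0.79] grip -0.0001 q [ 0.06  0.41 -0.41  1.93  0.21  0.85  0.81]
```

View pics/b6.png

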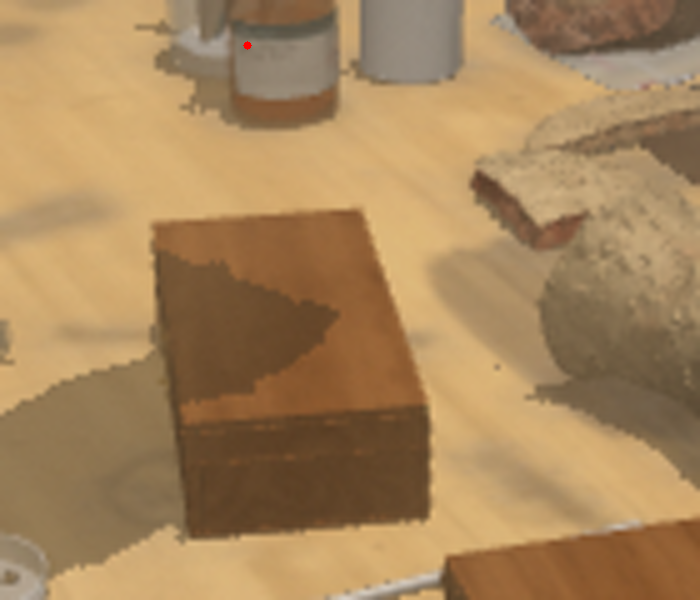

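View pics/side9.png

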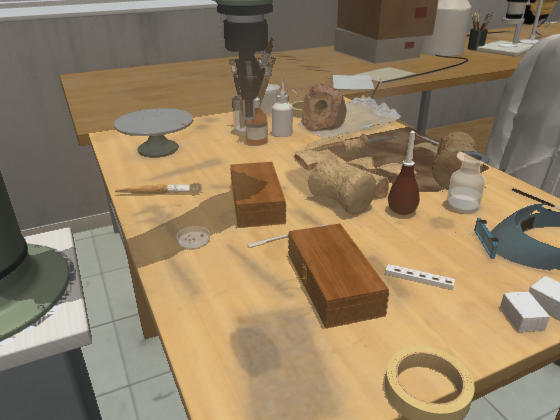

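The first case is shut: its lid seam at px (240,213) shows no gap, and the lid edges run parallel to the box. The spare case at px (337,275) is still shut, and the gripper is well clear above. Handing in.

```bash
python3 - <<'E'
from workcell import bot
print(bot.job_done())
E
```

```text
the job is handed in; nothing more can be done
None
```

I swung the half-open lid up to its stop, closed it fully, lifted the gripper clear and handed the job in at about 14 s. No verdict was reported.

- **Opening:** the closed fingers pushed under the front rim. At the stop the push force rose to about 15–19 N. The side image put the lid at about 71.5° (1.25 rad), above the required 1.14 rad.
- **Closing:** I pushed the lid from behind and above at roughly 0.5 rad/s (planned, not measured) and pressed until the downward force reached 11 N, which showed it was seated.
- **Final check:** the last pictures show no gap at the lid seam and the second case still shut. The tool force was about 0 N with the gripper about 120 mm above the lid.
- **Disagreement:** in the side view the closed fingertips appeared about 18–20 mm behind the reported TCP. I did not find the cause. I allowed for it by inserting deeper, and the contact forces fitted that. The case's 104 mm depth also measured only about 97 mm at the walls, so I set its origin from the front wall instead.

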